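Slide the phone out over the edge of the desk riser

ROBOT

A 7-joint arm with a two-finger parallel gripper is mounted at the origin on a cart in front of the work surface, level with it; the furniture and walls round the work are solid. World frame = base frame: x ahead of the robot, y to its left, z up, the work surface at z = 0. Lengths are in mm, angles in degrees, forces in N, time in s.
With the tool pointing down it reaches from about 350 to 900 mm from the base axis. Payload 8.1 kg.
Tool frame: the origin (TCP) lies midway between the tips of the shut fingers; the grasp point (between the pads) lies 19 mm behind it; z points along the fingers, y is the direction in which the jaws open and shut (so a half turn about z gives the same grasp; the last joint's range is limited). The gripper opens to 85 mm and grips with 20 to 120 N. Pads are 22 mm wide; open, the fingers measure 114 mm over their backs; the gripper's body (76 mm by 85 mm) begins 54 mm behind the grasp point. The pads swing forward as they close: fully open they stand 13 mm farther back than shut.
Start: joints at [-69.42, 24.895, 1.432, 90.138, -0.665, 64.973, -4.303], TCP at [278.503, 559.533, 231.323] pointing down, gripper open.
Joint ranges: [-149.89, 149.89], [-25.12, 119.58], [-72.63, 75.52], [4.76, 147.25], [-75.54, 255.54], [6.69, 114.76], [-157.13, 157.13]. Speed limits (degrees/s): [127.2, 127.2, 172.46, 172.46, 180, 180, 180].

INTERFACE

Orientations are given as a 3x3 rotation matrix whose columns are the frame's x, y, z axes.
In Python, from cell import robot gives the robot as it stands. The module is installed in compiled form; this text tells all that it offers.
- The arm moves only by the tool jog_arm, never from a script. Its argument "commands" is a list of rows, each a list of 3 entries, a list of its own where there are three numbers: the opening, from 0 (shut) to 1 (fully open), then the shift along the tool's x, y, z in m, then the turn about the tool's z in degrees. A call has 1 to 12 rows; each row is the pose to reach, as a shift and turn from the pose measured when the call began, along the tool's axes at that moment; what a row does not reach only later rows make up. A row lasts 1/8 s, in which the tool goes at most 62.5 mm and 10.7 degrees, less where a joint would pass 70% of its speed; a pose out of reach is approached as far as the arm can. A call with a gripper value outside its range is refused whole. The fingers move at their own pace and stop on an object; "force" is the grip in N (left out, the last holds). Time passes only in rows, so rows that repeat a pose let the fingers close. It gives the time, the measured TCP pose, the force and the opening at its end, in the units of the state.
- robot.state(): the state, without advancing time (a new reading comes with each control period).
- robot.snapshot(name): name is "scene" or "side" or "wrist"; returns the picture (480x640x3 uint8, red, green, blue); there is no depth.
- robot.get_calibration(name): a dict with "mtx" (3x3 intrinsics, pixels), "R" (3x3) and "t" (3): a world point X has camera coordinates R X + t. Camera axes: x right, y down, z forward; pixel columns grow to the right and rows downward; lengths in mm; the calibration is good to about 2 mm. The wrist camera is an equidistant fisheye: a pixel r from the principal point sees the ray r / f radians off the axis. A picture is of the moment at which its call begins: read the wrist's pose just before it. get_calibration takes no time and is no camera call; for the wrist camera it gives the pose at the moment of the call.
- robot.close_job(): hands the job in, once; it reports no verdict.
The state is a dict: "clock": time; "joint_pos": joint angles; "qd": joint speeds; "joint_torque": joint torques, N m; "eef_pos": TCP position; "orientation": TCP orientation; "ft_force": force on the tool from outside, world axes, zero at the start; "moment": the same for the moment, N m; "width": finger opening in mm.
Only numpy, scipy, OpenCV 4.12 (cv2) and the standard library are available. Lean on these libraries where they do the work, as an engineer would, in place of code of your own. Each camera call takes 0.05 s, during which the arm holds its last target.

TASK

The phone lies flat on the wooden riser, where it is awkward to pick up. Push it with the fingertips, without gripping or lifting it, toward the riser's front edge (the long edge nearest the robot) until it sticks out 5 cm past that edge, give or take 1 cm, and leave it lying there flat and pointing straight out, its long sides square to the edge. Leave the calculator beside it and everything else on the desk where it is.

Things in the scene. Friction and masses are not known exactly. Their poses are not given: they have to be found in the camera images.
- riser: Low light-wood desk riser, 280 mm deep (its x) by 360 mm wide (its y), its flat top 60 mm above the desk; it is fixed and does not move. Origin on the desk under its centre. Its own -x looks roughly to the robot. Nothing stands up at its edges. A tall wide monitor stands on the desk behind and to the left of it (its screen reaches in to about x 0.65, y 0.30): come in over the desk in front of the riser, not past the monitor.
- riser_edge (a point): Middle of the top front edge of the riser, on its top surface, 140 mm from its centre; axes as the riser's: -x points straight out over the edge, y runs along the edge.
- phone: Phone with black glass and a light rim, 148 mm long (its x) by 72 mm wide (its y) by 9 mm thick, about 0.17 kg, loose, flat on the riser. Origin at the centre of its underside, z up. Its -x end looks to the riser's front edge, up to about 12 degrees askew. It may lie on the left or the right half of the riser. Pushed on its rear short end it slides with friction and stops where it is left.
- phone_front (a point): Middle of the phone's short front end (its -x end), half-way up its thickness. Its distance past riser_edge along the riser's -x is the overhang: 50 mm is wanted.
- calculator: White pocket calculator with grey keys, 140 mm long (its x) by 70 mm wide (its y) by 14 mm thick, loose, flat on the other half of the riser, its centre 150 mm or more from the phone's. Origin at the centre of its underside. To be left alone.
- tape_roll: Roll of tan tape, 92 mm wide, 48 mm high, on the desk; origin at the centre of its underside. To be left alone.
- stapler: Red and black stapler, 150 x 38 x 46 mm high, on the desk; origin at the centre of its underside. To be left alone.
- pen_cup: Black pen cup with pens, 80 mm wide, 175 mm high, on the desk; origin at the centre of its underside. To be left alone.
- sticky_pad: Yellow sticky-note pad, 50 x 76 x 13 mm, on the desk; origin at the centre of its underside. To be left alone.
- mouse: Black computer mouse, 112 x 58 x 39 mm high, on the desk; origin at the centre of its underside. To be left alone.
- rubber_stamp: Rubber stamp with a wooden block and dark knob, 62 x 30 x 72 mm high, on the desk; origin at the centre of its underside. To be left alone.
Things that resemble listed ones, but are neither listed nor needed, are in the scene too. Of the things shaped like the phone, the black one is meant.

How it is judged (in metres and radians):
At the end, for the whole second after the job is handed in: Phone flat and still on the riser (height within 5 mm, tilt under 0.05 rad), its front end 40 to 60 mm past the front edge, its length within 0.14 rad of square to that edge; calculator within 15 mm and the other desk things within 20 mm of where they were (x of phone_front in the frame of riser_edge between -0.06 and -0.04 m and angle between the x axis of phone and the x axis of riser, either way round below 0.14 rad and angle between phone's own z axis and vertical below 0.05 rad and linear speed of phone below 0.01 m/s and z of phone in the frame of riser between 0.055 and 0.065 m and distance of calculator from where it was at the start of the episode below 0.015 m and distance of each of tape_roll, stapler, pen_cup, sticky_pad, mouse, rubber_stamp from where it was at the start of the episode below 0.02 m); the robot touches nothing.
It fails at once if the phone is lifted (more than 10 mm off the riser), tipped up or dropped off the edge (z of phone in the frame of riser above 0.07 m or z of phone in the frame of riser below 0.04 m or angle between phone's own z axis and vertical above 0.25 rad).
It fails at once if the calculator is shifted by more than 15 mm (distance of calculator from where it was at the start of the episode above 0.015 m).
It fails at once if another thing on the desk is shifted by more than 20 mm (distance of any of tape_roll, stapler, pen_cup, sticky_pad, mouse, rubber_stamp from where it was at the start of the episode above 0.02 m).
It also fails if it takes over 48 s, if anything falls off the work surface, if the arm or the gripper's body presses on something with over 40 N, if the wrist force passes 120 N, or if a joint passes its speed limit or range.

## Working session

There is one attempt and no reset: what is moved stays moved. The work goes in short steps, Python scripts to look and compute and a tool call to move; the robot and the scene stay as the last step left them, time stands still between calls to the robot, and variables do not carry over. Pictures are saved under pics/ and viewed, and the job is handed in when it is done.

Besides the shell and the picture viewer there is one more tool, called after "Emit:" as name(argument=value, ...), one argument or row to a line, values as JSON. jog_arm: Moves the arm, as the interface text tells. Its arguments: {"type":"object","properties":{"commands":{"type":"array","items":{"type":"array"}},"force":{"type":"number"}},"required":["commands"]}

```bash
mkdir -p pics; python3 - <<'E'
from cell import robot
import cv2,numpy as np
s=robot.state()
for k in s: print(k,np.round(s[k],3).tolist())
for n in ["scene","side","wrist"]:
    c=robot.get_calibration(n); print(n,{k:np.round(c[k],3).tolist() for k in c})
    im=robot.snapshot(n); cv2.imwrite(f"pics/{n}0.png",im[:,:,::-1])
E
```

```text
clock 0.0
joint_pos [-69.422, 24.935, 1.431, 90.189, -0.665, 64.972, -4.305]
qd [0.084, -0.109, -0.044, -0.03, -0.016, 0.134, 0.047]
joint_torque [0.001, -67.047, 1.026, -31.62, 0.016, 0.013, -0.0]
eef_pos [278.277, 559.078, 230.544]
orientation [[-0.895, 0.446, -0.001], [0.446, 0.895, -0.001], [-0.0, -0.002, -1.0]]
ft_force [-0.456, 0.39, 0.409]
moment [0.032, 0.034, -0.028]
width 85.155
scene {'mtx': [[466.113, 0.0, 313.3], [0.0, 466.113, 236.897], [0.0, 0.0, 1.0]], 'R': [[0.853, -0.522, 0.003], [-0.306, -0.506, -0.806], [0.422, 0.687, -0.591]], 't': [-478.789, 251.147, 1287.979]}
side {'mtx': [[550.891, 0.0, 331.63], [0.0, 550.891, 237.973], [0.0, 0.0, 1.0]], 'R': [[0.941, -0.337, 0.006], [-0.204, -0.583, -0.787], [0.269, 0.739, -0.617]], 't': [-503.427, 171.915, 1344.165]}
wrist {'mtx': [[371.648, 0.0, 317.105], [0.0, 371.648, 237.37], [0.0, 0.0, 1.0]], 'R': [[0.447, 0.895, -0.001], [0.85, -0.424, 0.313], [0.28, -0.141, -0.95]], 't': [-625.347, -39.114, 380.255]}
```

View pics/scene0.png

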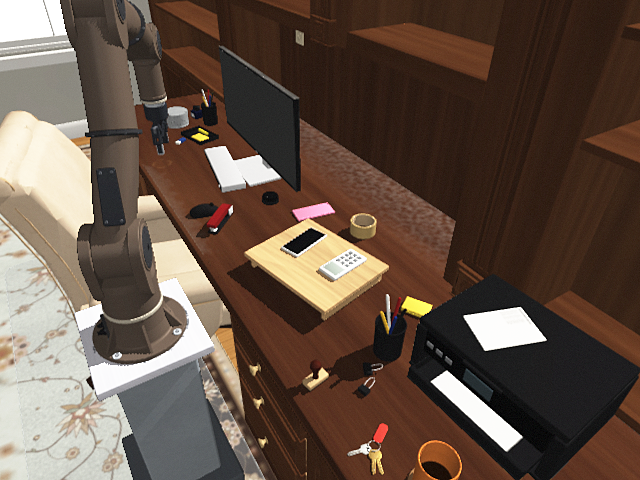

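View pics/side0.png

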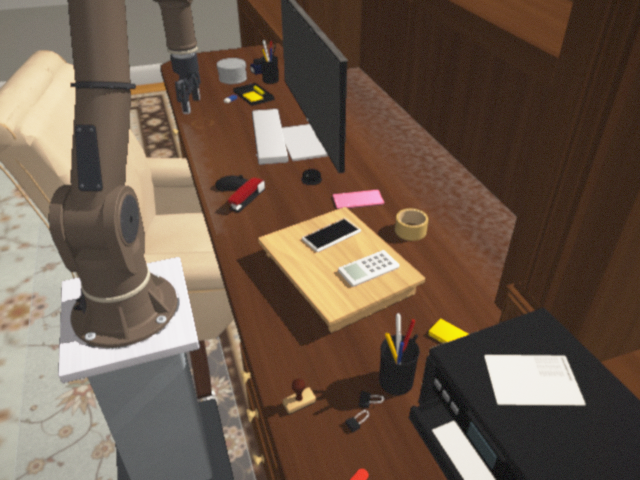

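View pics/wrist0.png

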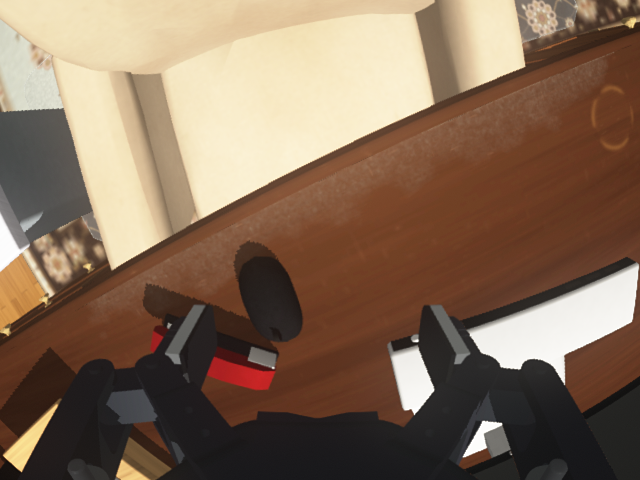

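Phone-like candidates in the scene view are the black glass one on the riser at (304,242), the pink one on the desk at (314,212) and the white calculator at (343,264). The black one on the riser is meant. Next is a close crop to check it, then the measurements.

```bash
cat > h.py <<'E'
import numpy as np,cv2
from cell import robot
def ray(c,px):
    px=np.atleast_2d(np.array(px,float))
    d=np.c_[px,np.ones(len(px))]@np.linalg.inv(c['mtx']).T
    R=np.array(c['R']);t=np.array(c['t']).reshape(3)
    return -R.T@t, d@R
def onz(c,px,z):
    o,d=ray(c,px); return o+d*((z-o[2])/d[:,2])[:,None]
def proj(c,X):
    X=np.atleast_2d(X);p=X@np.array(c['R']).T+np.array(c['t']).reshape(3)
    q=p@np.array(c['mtx']).T; return q[:,:2]/q[:,2:]
E
python3 - <<'E'
from h import *
a=cv2.imread('pics/scene0.png')[205:325,230:400]; b=cv2.imread('pics/side0.png')[195:335,250:435]
cv2.imwrite('pics/c1.png',cv2.resize(a,None,fx=4,fy=4,interpolation=cv2.INTER_CUBIC))
cv2.imwrite('pics/c2.png',cv2.resize(b,None,fx=4,fy=4,interpolation=cv2.INTER_CUBIC))
E
```

```text
(no output)
```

View pics/c1.png

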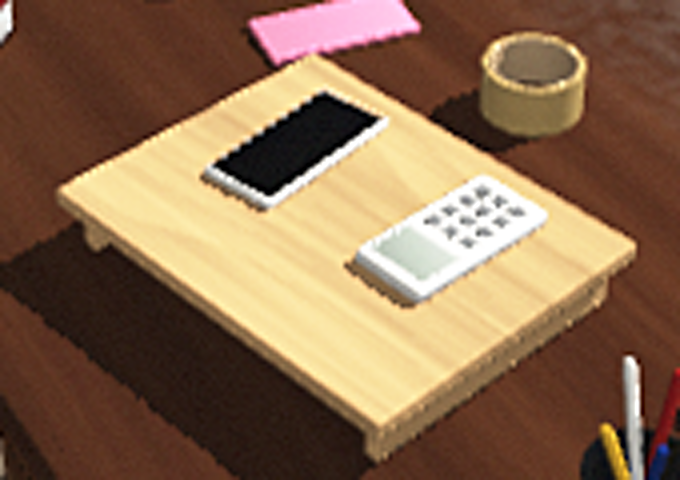

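View pics/c2.png

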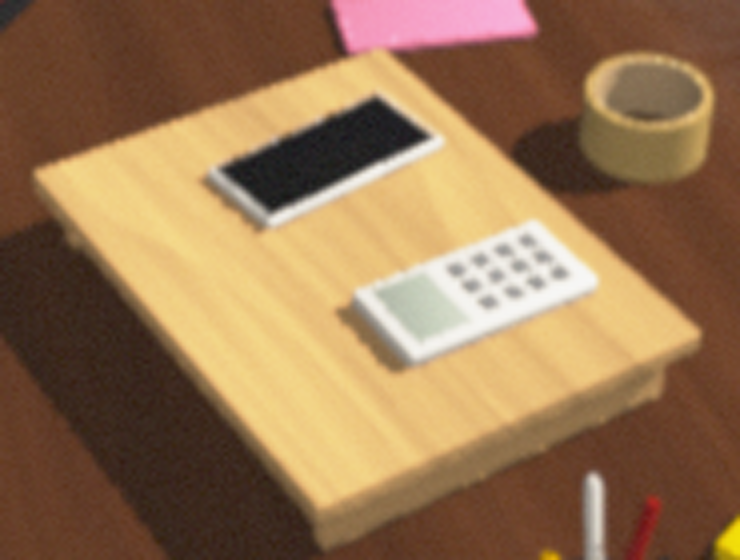

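```bash
python3 - <<'E'
from h import *
for n,off,C in (('scene',(230,205),[(58,190),(375,428),(637,243),(315,55)]),('side',(250,195),[(35,175),(318,513),(701,335),(380,50)])):
    c=robot.get_calibration(n)
    W=onz(c,(np.array(C)+.5)/4-.5+off,60)
    print(n,'riser\n',W.round(1).tolist()); 
    print(' sides',[round(float(np.linalg.norm(W[i]-W[(i+1)%4])),1) for i in range(4)],'ctr',W.mean(0).round(1),
      'yaw of x',[round(float(np.degrees(np.arctan2(*(W[b]-W[a])[[1,0]]))),1) for a,b in((0,3),(1,2))],'front edge dir',np.degrees(np.arctan2(*(W[0]-W[1])[[1,0]])).round(1)-90)
    im=cv2.imread(f'pics/{n}0.png'); rp=proj(c,W).astype(np.int32)
    m=np.zeros(im.shape[:2],np.uint8); cv2.fillConvexPoly(m,rp,255)
    m=cv2.erode(m,np.ones((5,5)))
    hsv=cv2.cvtColor(im,cv2.COLOR_BGR2HSV)
    for nm,mm,z in (('glass',(hsv[...,2]<70),69),('phone',(hsv[...,2]<70)|((hsv[...,1]<50)),69),('calc',(hsv[...,1]<50),74)):
        k=(mm&(m>0)).astype(np.uint8)
        k=cv2.morphologyEx(k,cv2.MORPH_CLOSE,np.ones((3,3)))
        nl,l,st,ce=cv2.connectedComponentsWithStats(k)
        for i in range(1,nl):
            if st[i,4]<150: continue
            cs,_=cv2.findContours((l==i).astype(np.uint8),0,1)
            P=onz(c,max(cs,key=len)[:,0],z)[:,:2].astype(np.float32)
            (cx,cy),(w,h),a=cv2.minAreaRect(P)
            yaw=a if w>h else a-90
            print(' ',nm,ce[i].round(),round(cx,1),round(cy,1),round(max(w,h),1),round(min(w,h),1),'yaw',round((yaw+90)%180-90,1))
E
```

```text
scene riser
 [[360.1, 88.3, 60.0], [433.8, -260.1, 60.0], [708.4, -198.8, 60.0], [630.5, 146.4, 60.0]]
 sides [356.1, 281.4, 353.9, 276.6] ctr [533.2 -56.1  60. ] yaw of x [12.1, 12.6] front edge dir 11.900000000000006
  glass [303. 241.] 546.3 35.1 133.7 60.9 yaw 18.1
  phone [304. 242.] 545.0 29.5 152.3 72.4 yaw 17.7
  phone [342. 264.] 587.2 -126.8 148.5 75.9 yaw 11.4
  calc [304. 242.] 541.7 23.7 151.5 72.0 yaw 17.7
  calc [342. 264.] 583.6 -131.8 147.7 75.4 yaw 11.4
side riser
 [[358.2, 86.9, 60.0], [434.2, -262.9, 60.0], [704.4, -201.8, 60.0], [626.8, 147.1, 60.0]]
 sides [358.0, 277.0, 357.4, 275.3] ctr [530.9 -57.7  60. ] yaw of x [12.6, 12.8] front edge dir 12.299999999999997
  glass [330. 233.] 544.8 35.6 129.8 54.5 yaw 18.4
  phone [331. 235.] 543.3 29.0 148.1 72.4 yaw 18.0
  phone [368. 268.] 585.6 -126.7 145.3 75.3 yaw 11.2
  calc [331. 235.] 541.1 22.9 147.3 72.0 yaw 18.0
  calc [368. 268.] 583.2 -131.9 144.5 74.9 yaw 11.2
```

The crop confirms the choice: black glass with a light rim, about 150 x 72 mm, on the left half of the riser.

- **Riser:** centre about (532,-57), yaw about 12.4°.
- **Phone:** centre about (545.5,33), yaw about 18°, so its front end is about 99 mm inside the edge and needs a push of about 149 mm.

My plan is to set the fingers half open across the rear end, square to the riser, and push toward the edge so two-point contact straightens the phone. First I go in front of the riser.

Emit:
jog_arm(
  commands=[
    [0.5,[-0.028,-0.035,-0.002],-4],
    [0.5,[-0.056,-0.07,-0.004],-8],
    [0.5,[-0.084,-0.106,-0.006],-12],
    [0.5,[-0.112,-0.141,-0.008],-16],
    [0.5,[-0.14,-0.176,-0.01],-20],
    [0.5,[-0.168,-0.211,-0.012],-24],
    [0.5,[-0.196,-0.246,-0.014],-28],
    [0.5,[-0.224,-0.282,-0.016],-32],
    [0.5,[-0.252,-0.317,-0.018],-36],
    [0.5,[-0.278,-0.352,-0.02],-39],
    [0.5,[-0.278,-0.352,-0.02],-39],
    [0.5,[-0.278,-0.352,-0.02],-39],
  ],
  force=20,
)

```text
clock: 1.65
eef_pos: [370.2, 120.7, 251.2]
orientation: [[-0.976, -0.217, -0.0], [-0.217, 0.976, -0.001], [0.001, -0.001, -1.0]]
ft_force: [-0.6, 0.9, -0.9]
width: 42.8
```

Emit:
jog_arm(
  commands=[
    [0.5,[-0.036,-0.017,0.01],0],
    [0.5,[-0.072,-0.034,0.02],0],
    [0.5,[-0.108,-0.051,0.03],0],
    [0.5,[-0.144,-0.068,0.04],0],
    [0.5,[-0.18,-0.085,0.05],0],
    [0.5,[-0.216,-0.102,0.06],0],
    [0.5,[-0.251,-0.119,0.08],0],
    [0.5,[-0.251,-0.119,0.1],0],
    [0.5,[-0.251,-0.119,0.1],0],
    [0.5,[-0.251,-0.119,0.1],0],
  ],
)

```text
clock: 2.9
eef_pos: [640.9, 60.1, 151.5]
orientation: [[-0.976, -0.218, -0.0], [-0.218, 0.976, -0.0], [0.0, -0.0, -1.0]]
ft_force: [-0.3, 0.8, 0.3]
width: 42.6
```

```bash
python3 - <<'E'
from h import *
s=robot.state(); print(s['clock'],s['eef_pos'],s['width'])
for n in ("wrist","side"):
    c=robot.get_calibration(n); im=robot.snapshot(n)[:,:,::-1].copy(); cv2.imwrite(f'pics/{n}1.png',im)
    if n=='wrist': print({k:np.round(c[k],3).tolist() for k in c}); np.savez('w1.npz',**c)
E
```

```text
2.9 [640.9330744   60.13482606 151.51497874] 42.62843479944859
{'mtx': [[371.648, 0.0, 317.105], [0.0, 371.648, 237.37], [0.0, 0.0, 1.0]], 'R': [[-0.217, 0.976, 0.001], [0.927, 0.206, 0.313], [0.305, 0.068, -0.95]], 't': [78.896, -622.268, 104.158]}
```

View pics/wrist1.png

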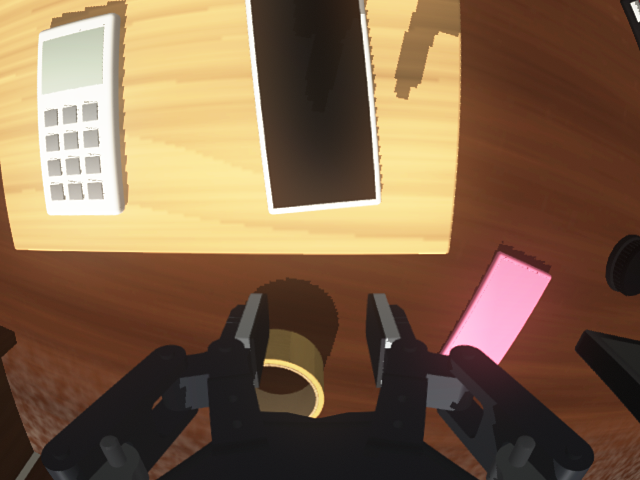

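View pics/side1.png

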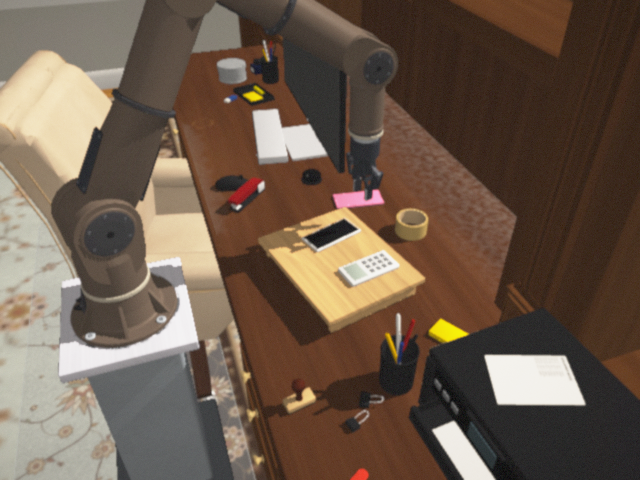

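The wrist view shows the phone's rear end at (272,213)–(381,204), the riser's rear edge at (15,250)–(450,254), the calculator's rear at (85,213), and the tape roll below the fingers. I'll use it to verify the measurements.

```bash
cat >> h.py <<'E'
def wz(c,px,z):
    px=np.atleast_2d(np.array(px,float)); K=np.array(c['mtx'])
    n=cv2.fisheye.undistortPoints(px[:,None],K,np.zeros(4))[:,0]
    R=np.array(c['R']);t=np.array(c['t']).reshape(3);o=-R.T@t
    d=np.c_[n,np.ones(len(n))]@R
    return o+d*((z-o[2])/d[:,2])[:,None]
a=np.radians(12.4);U=np.array([np.cos(a),np.sin(a)]);V=np.array([-U[1],U[0]]);E0=np.array([532,-57])-140*U
def uv(P):
    P=np.atleast_2d(P)[:,:2]-E0; return np.c_[P@U,P@V]
def xy(u,v): return E0+u*U+v*V
E
python3 - <<'E'
from h import *
c=dict(np.load('w1.npz')); s=robot.state()
print('cam',-np.array(c['R']).T@c['t'],'tcp uv',uv(s['eef_pos']).round(1))
P=wz(c,[(272,213),(381,204),(367,100),(257,100)],69); print(P.round(1),uv(P).round(1),np.linalg.norm(P[0]-P[1]))
print('rear end yaw',np.degrees(np.arctan2(*(P[1]-P[0])[[1,0]]))-90, 'sides yaw',[np.degrees(np.arctan2(*(a-b)[[1,0]])) for a,b in((P[1],P[2]),(P[0],P[3]))])
Q=wz(c,[(16,250),(450,254),(458,120)],60); print(Q.round(1),uv(Q).round(1))
print('riser yaw',np.degrees(np.arctan2(*(Q[1]-Q[0])[[1,0]]))-90)
# finger tips: pixels in picture
E
```

```text
cam [562.2680417   43.95367583 293.62038064] tcp uv [[271.8  90.5]]
[[624.9  29.   69. ]
 [604.4  94.4  69. ]
 [544.1  70.4  69. ]
 [558.1   6.4  69. ]] [[249.2  64.1]
 [243.2 132.3]
 [179.1 121.9]
 [179.1  56.3]] 68.50674599564366
rear end yaw 17.461392020302085 sides yaw [np.float64(21.659907201899482), np.float64(18.688304799903857)]
[[ 705.5 -192.8   60. ]
 [ 629.2  154.6   60. ]
 [ 539.4  132.5   60. ]] [[ 280.3 -169.9]
 [ 280.3  185.8]
 [ 188.   183.5]]
riser yaw 12.400088012054368
```

Emit:
jog_arm(
  commands=[
    [0.5,[0,0.004,0.02],0],
    [0.5,[0,0.004,0.045],0],
    [0.5,[0,0.004,0.065],0],
    [0.5,[0,0.004,0.078],0],
    [0.5,[0,0.004,0.082],0],
    [0.5,[0,0.004,0.082],0],
  ],
)

```text
clock: 3.75
eef_pos: [640.8, 63.7, 70.7]
orientation: [[-0.976, -0.217, 0.002], [-0.217, 0.976, 0.0], [-0.002, -0.0, -1.0]]
ft_force: [0.4, 0.2, 0.6]
width: 42.7
```

```bash
python3 - <<'E'
from h import *
for n in ("wrist","side"):
    im=robot.snapshot(n)[:,:,::-1].copy(); 
    if n=='side': im=cv2.resize(im[140:290,240:430],None,fx=4,fy=4,interpolation=cv2.INTER_CUBIC)
    cv2.imwrite(f'pics/{n}2.png',im)
E
```

```text
(no output)
```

View pics/wrist2.png

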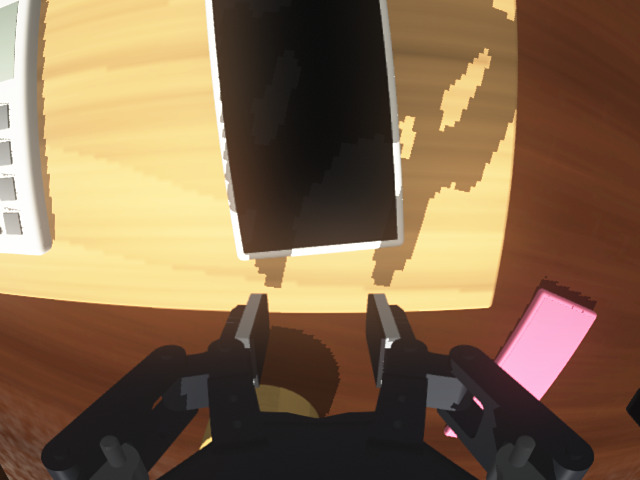

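View pics/side2.png

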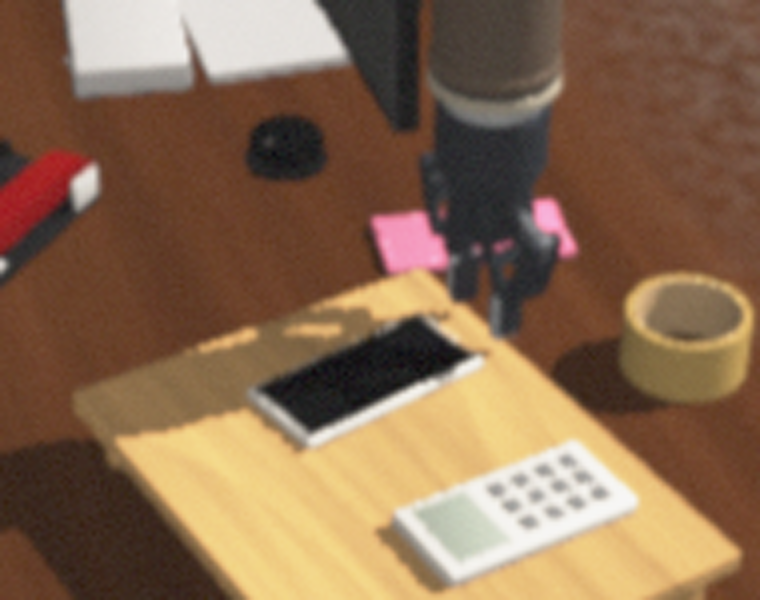

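Both fingertips sit behind the phone's rear end and inside its width, with columns 245–390 against 241–402 for the phone. I'll lower gently and watch the force for contact with the riser.

Emit:
jog_arm(
  commands=[
    [0.5,[0,0,0.004],0],
    [0.5,[0,0,0.007],0],
    [0.5,[0,0,0.009],0],
    [0.5,[0,0,0.009],0],
  ],
)

```text
clock: 4.35
eef_pos: [640.9, 63.6, 61.8]
orientation: [[-0.976, -0.217, 0.002], [-0.217, 0.976, 0.0], [-0.002, -0.0, -1.0]]
ft_force: [-0.2, 0.1, -0.2]
width: 42.5
```

Emit:
jog_arm(
  commands=[
    [0.5,[0,0,0.001],0],
    [0.5,[0,0,0.002],0],
    [0.5,[0,0,0.002],0],
  ],
)

```text
clock: 4.72
eef_pos: [640.9, 63.6, 59.7]
orientation: [[-0.976, -0.217, 0.002], [-0.217, 0.976, 0.0], [-0.002, -0.0, -1.0]]
ft_force: [0.7, -0.6, -0.4]
width: 42.9
```

Emit:
jog_arm(
  commands=[
    [0.5,[0,0,0.001],0],
    [0.5,[0,0,0.002],0],
    [0.5,[0,0,0.002],0],
  ],
)

```text
clock: 5.1
eef_pos: [640.9, 63.6, 58.3]
orientation: [[-0.976, -0.217, 0.002], [-0.217, 0.976, 0.0], [-0.002, -0.0, -1.0]]
ft_force: [-2.4, -0.2, 6.1]
width: 42.5
```

```bash
python3 - <<'E'
from h import *
s=robot.state();print(s['eef_pos'],s['ft_force'])
for n in ("scene","side"):
    im=robot.snapshot(n)[:,:,::-1].copy(); 
    im=im[170:290,290:410] if n=='side' else im[165:285,250:370]
    im=cv2.resize(im,None,fx=5,fy=5,interpolation=cv2.INTER_CUBIC)
    cv2.imwrite(f'pics/{n}3.png',im)
E
```

```text
[640.91763849  63.63244552  58.32363259] [-2.37555008 -0.15617113  6.14086812]
```

View pics/side3.png

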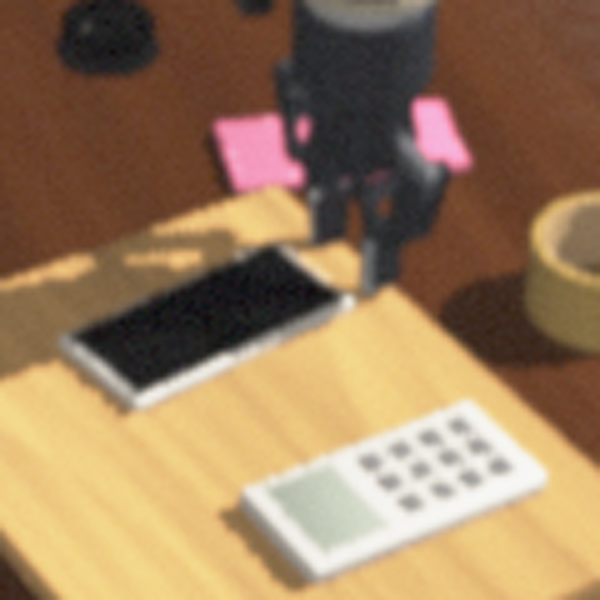

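View pics/scene3.png

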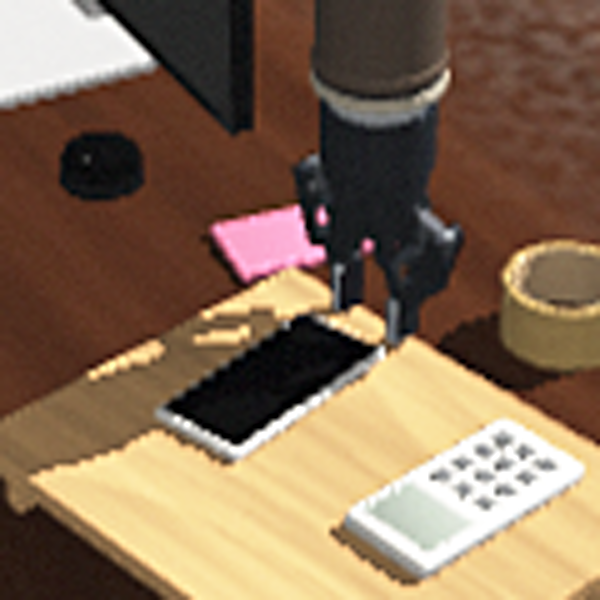

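The fingers touched the riser at TCP z of about 58.3 with 6 N. I'll raise 3 mm and start a slow push, where tool +x points straight out over the edge.

Emit:
jog_arm(
  commands=[
    [0.5,[0,0,-0.003],0],
    [0.5,[0,0,-0.003],0],
    [0.5,[0.004,0,-0.003],0],
    [0.5,[0.008,0,-0.003],0],
    [0.5,[0.012,0,-0.003],0],
    [0.5,[0.016,0,-0.003],0],
    [0.5,[0.02,0,-0.003],0],
    [0.5,[0.024,0,-0.003],0],
    [0.5,[0.028,0,-0.003],0],
    [0.5,[0.032,0,-0.003],0],
    [0.5,[0.036,0,-0.003],0],
    [0.5,[0.04,0,-0.003],0],
  ],
)

```text
clock: 6.7
eef_pos: [601.6, 54.9, 61.2]
orientation: [[-0.976, -0.217, 0.002], [-0.217, 0.976, 0.0], [-0.002, -0.0, -1.0]]
ft_force: [1.6, 0.3, 0.3]
width: 42.5
```

```bash
python3 - <<'E'
from h import *
s=robot.state();print(s['eef_pos'],s['ft_force'],uv(s['eef_pos']))
im=robot.snapshot('wrist')[:,:,::-1].copy(); cv2.imwrite('pics/wrist4.png',im)
E
```

```text
[601.63082773  54.8803168   61.24685925] [1.60365258 0.31644012 0.26369722] [[232.03115559  94.31820534]]
```

View pics/wrist4.png

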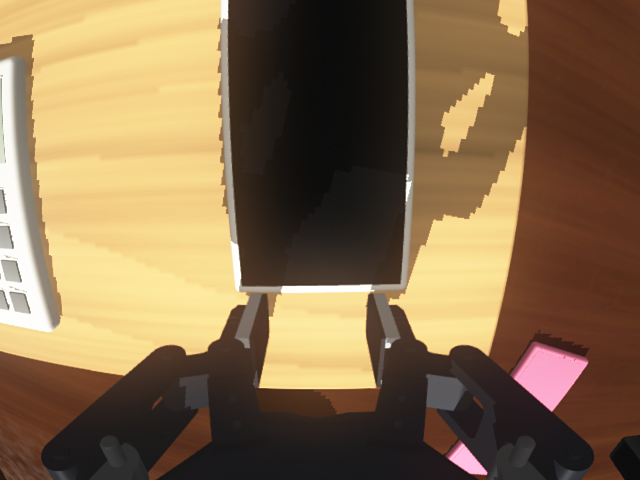

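The phone's rear edge (row 288) now lies flush against both fingers and the phone is square. I'll continue.

Emit:
jog_arm(
  commands=[
    [0.5,[0.004,0,0],0],
    [0.5,[0.008,0,0],0],
    [0.5,[0.012,0,0],0],
    [0.5,[0.016,0,0],0],
    [0.5,[0.02,0,0],0],
    [0.5,[0.024,0,0],0],
    [0.5,[0.028,0,0],0],
    [0.5,[0.032,0,0],0],
    [0.5,[0.036,0,0],0],
    [0.5,[0.04,0,0],0],
    [0.5,[0.044,0,0],0],
    [0.5,[0.048,0,0],0],
  ],
)

```text
clock: 8.25
eef_pos: [554.0, 44.2, 61.1]
orientation: [[-0.976, -0.217, 0.002], [-0.217, 0.976, 0.0], [-0.002, -0.0, -1.0]]
ft_force: [1.8, -0.4, 1.6]
width: 42.6
```

Emit:
jog_arm(
  commands=[
    [0.5,[0.004,0,0],0],
    [0.5,[0.008,0,0],0],
    [0.5,[0.012,0,0],0],
    [0.5,[0.016,0,0],0],
    [0.5,[0.02,0,0],0],
    [0.5,[0.024,0,0],0],
    [0.5,[0.028,0,0],0],
    [0.5,[0.032,0,0],0],
    [0.5,[0.036,0,0],0],
    [0.5,[0.04,0,0],0],
    [0.5,[0.042,0,0],0],
    [0.5,[0.042,0,0],0],
  ],
)

```text
clock: 9.75
eef_pos: [512.5, 35.0, 61.0]
orientation: [[-0.976, -0.217, 0.001], [-0.217, 0.976, 0.0], [-0.001, -0.0, -1.0]]
ft_force: [-1.0, 0.3, 0.2]
width: 42.5
```

```bash
python3 - <<'E'
from h import *
s=robot.state();print(s['eef_pos'],s['ft_force'],uv(s['eef_pos']))
for n in ("wrist","scene","side"):
    c=robot.get_calibration(n)
    if n=='wrist': np.savez('w5.npz',**c)
    im=robot.snapshot(n)[:,:,::-1].copy(); cv2.imwrite(f'pics/{n}5.png',im)
    if n!='wrist':
        o=(230,205) if n=='scene' else (250,195)
        cv2.imwrite(f'pics/{n}5c.png',cv2.resize(im[o[1]:o[1]+140,o[0]:o[0]+190],None,fx=4,fy=4,interpolation=cv2.INTER_CUBIC))
E
```

```text
[512.48876195  35.03616217  60.96675796] [-1.01904394  0.34195672  0.20883041] [[140.70733008  94.07892028]]
```

View pics/wrist5.png

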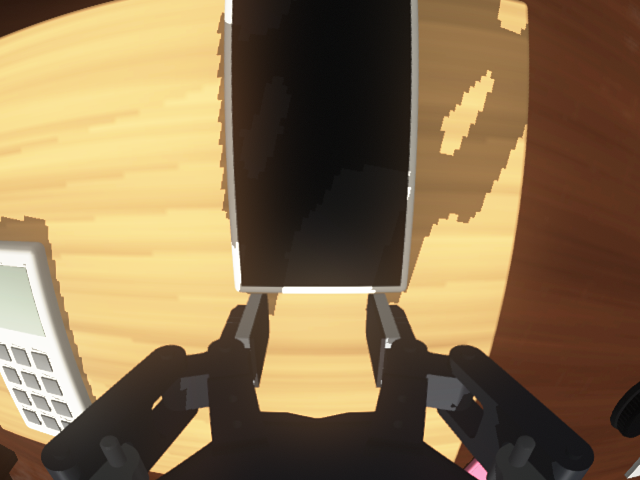

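View pics/scene5c.png

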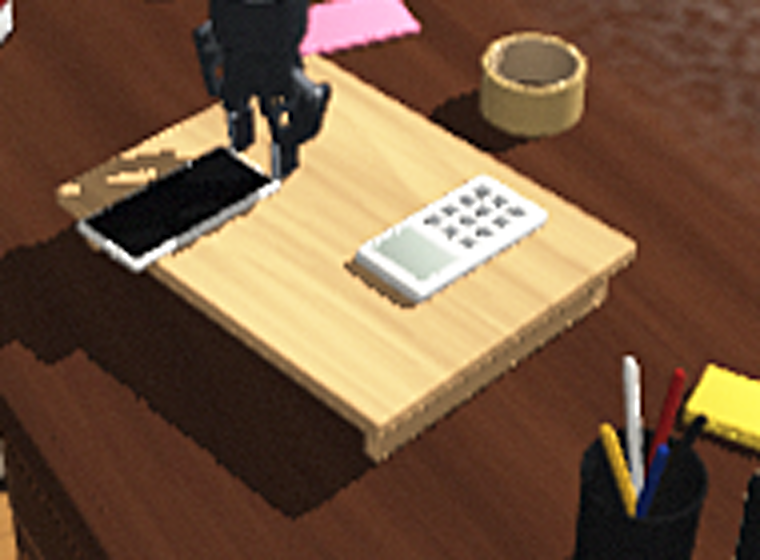

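View pics/side5c.png

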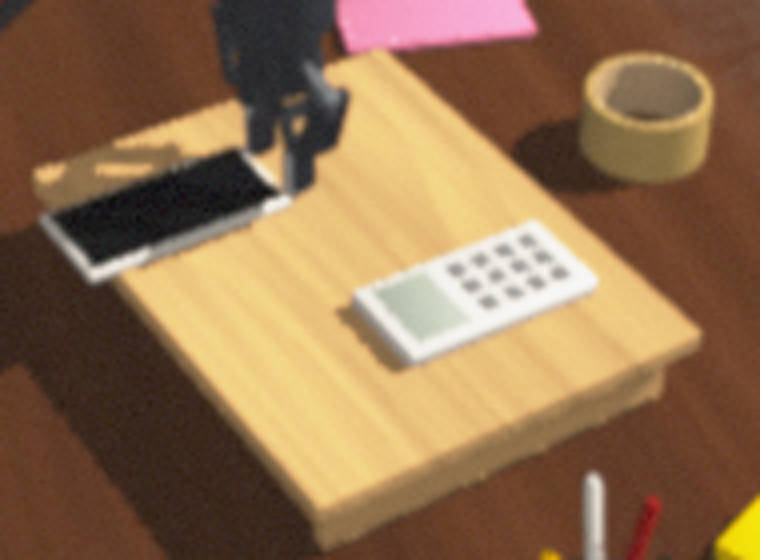

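The phone now overhangs the front edge. Its front corners are at about (80,225) and (138,264) in the scene crop. I'll measure the overhang.

```bash
cat > m.py <<'E'
from h import *
import sys
def meas(k):
    for n in ('scene','side'):
        c=robot.get_calibration(n); im=cv2.imread(f'pics/{n}{k}.png'); hsv=cv2.cvtColor(im,cv2.COLOR_BGR2HSV)
        # region: projected box u -90..200, v 40..150 at z 69
        m=np.zeros(im.shape[:2],np.uint8)
        cv2.fillConvexPoly(m,proj(c,[np.r_[xy(u,v),69] for u,v in((-90,40),(-90,170),(240,170),(240,40))]).astype(np.int32),255)
        for nm,mm in (('rim',(hsv[...,1]<60)&(hsv[...,2]>110)),('glass',(hsv[...,2]<35))):
            kk=(mm&(m>0)).astype(np.uint8); nl,l,st,ce=cv2.connectedComponentsWithStats(kk)
            for i in range(1,nl):
                if st[i,4]<60: continue
                pts=np.argwhere(l==i)[:,::-1].astype(float)
                q=uv(onz(c,pts,69)); r=cv2.minAreaRect(q.astype(np.float32))
                print(n,nm,st[i,4],'u',q[:,0].min().round(1),q[:,0].max().round(1),'v',q[:,1].min().round(1),q[:,1].max().round(1),'rect',np.round(r[0],1),np.round(r[1],1),round(r[2],1))
E
python3 - <<'E'
from m import *
for n,o,C in (('scene',(230,205),[(80,225),(138,264)]),('side',(250,195),[(42,217),(94,273)])):
    c=robot.get_calibration(n); W=onz(c,(np.array(C)+.5)/4-.5+o,69); q=uv(W); print(n,W.round(1).tolist(),q.round(1).tolist(),'len',np.linalg.norm(W[0]-W[1]))
meas(5)
E
```

```text
scene [[352.1, 29.3, 69.0], [369.3, -34.4, 69.0]] [[-17.1, 122.9], [-14.0, 57.0]] len 66.00028866531098
side [[349.9, 31.3, 69.0], [367.2, -33.2, 69.0]] [[-18.9, 125.4], [-15.8, 58.6]] len 66.8429746018256
scene rim 150 u -22.5 127.8 v 51.2 125.5 rect [42.  62.3] [ 68.3 158.4] 65.3
scene glass 231 u 132.8 237.4 v 65.7 175.4 rect [181.5 123.3] [137.6  71.9] 58.9
scene glass 524 u -11.0 124.4 v 63.6 124.4 rect [56.7 94. ] [ 60.9 135.4] 89.9
side rim 255 u -22.4 147.1 v 49.7 125.1 rect [57.1 74.7] [ 73.5 170. ] 80.3
side glass 502 u -9.2 118.2 v 68.5 120.2 rect [54.5 94.3] [ 51.6 127.4] 89.9
```

Glass centre and finger contact agree: the overhang is about 18.4 mm and the phone is square, at 90° to the edge. I'll push 32 mm more, back off and look again.

Emit:
jog_arm(
  commands=[
    [0.5,[0.003,0,0],0],
    [0.5,[0.006,0,0],0],
    [0.5,[0.01,0,0],0],
    [0.5,[0.014,0,0],0],
    [0.5,[0.018,0,0],0],
    [0.5,[0.022,0,0],0],
    [0.5,[0.025,0,0],0],
    [0.5,[0.028,0,0],0],
    [0.5,[0.03,0,0],0],
    [0.5,[0.032,0,0],0],
    [0.5,[0.032,0,0],0],
    [0.5,[0.032,0,0],0],
  ],
)

```text
clock: 11.4
eef_pos: [481.1, 28.1, 60.8]
orientation: [[-0.976, -0.217, 0.0], [-0.217, 0.976, -0.0], [-0.0, -0.0, -1.0]]
ft_force: [-0.1, 1.3, 0.8]
width: 42.5
```

Emit:
jog_arm(
  commands=[
    [0.5,[-0.004,0,0],0],
    [0.5,[-0.01,0,0],0],
    [0.5,[-0.016,0,0],0],
    [0.5,[-0.02,0,0],0],
    [0.5,[-0.02,0,-0.01],0],
    [0.5,[-0.02,0,-0.04],0],
    [0.5,[-0.02,0,-0.08],0],
    [0.5,[-0.02,0,-0.12],0],
    [0.5,[-0.04,0,-0.16],0],
    [0.5,[-0.08,0,-0.16],0],
    [0.5,[-0.1,0,-0.16],0],
    [0.5,[-0.1,0,-0.16],0],
  ],
)

```text
clock: 12.9
eef_pos: [579.3, 50.0, 221.0]
orientation: [[-0.976, -0.218, 0.0], [-0.218, 0.976, -0.0], [-0.0, -0.0, -1.0]]
ft_force: [-0.3, 1.0, 0.3]
width: 43.0
```

```bash
python3 - <<'E'
from m import *
s=robot.state();print(s['clock'],s['eef_pos'],s['ft_force'],uv(s['eef_pos']))
for n in ("wrist","scene","side"):
    c=robot.get_calibration(n)
    if n=='wrist': np.savez('w6.npz',**c)
    im=robot.snapshot(n)[:,:,::-1].copy(); cv2.imwrite(f'pics/{n}6.png',im)
    if n!='wrist':
        o=(230,205) if n=='scene' else (240,195)
        cv2.imwrite(f'pics/{n}6c.png',cv2.resize(im[o[1]:o[1]+140,o[0]:o[0]+190],None,fx=4,fy=4,interpolation=cv2.INTER_CUBIC))
meas(6)
E
```

```text
12.9 [579.28899289  50.02793446 221.03031398] [-0.30501043  0.97364369  0.25863445] [[209.16852694  94.37659923]]
scene rim 196 u -53.2 99.5 v 50.0 129.0 rect [23.  86.3] [ 78.4 153.5] 87.1
scene glass 535 u -44.2 90.6 v 63.6 125.9 rect [23.2 94.7] [ 62.3 134.8] 90.0
side rim 303 u -54.1 96.5 v 48.9 127.6 rect [21.3 87.5] [ 78.2 151.1] 89.1
side glass 249 u -41.3 71.0 v 69.6 119.7 rect [15.  94.9] [112.3  49.9] 0.4
```

View pics/wrist6.png

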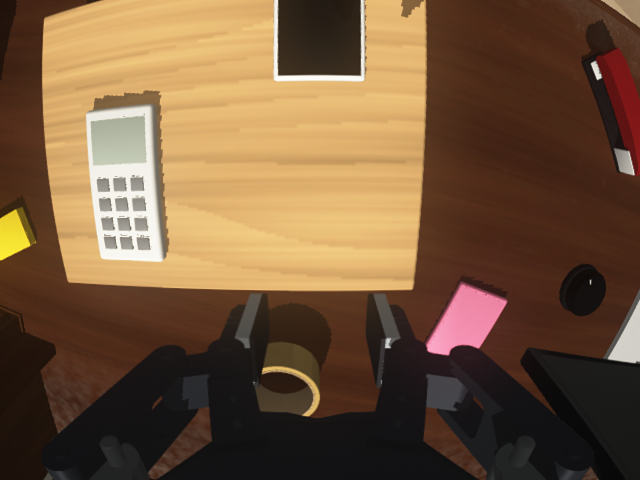

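View pics/scene6c.png

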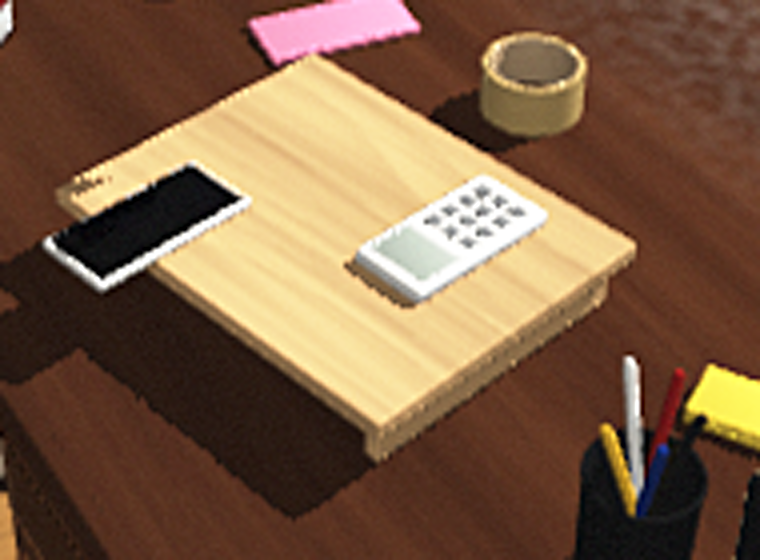

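View pics/side6c.png

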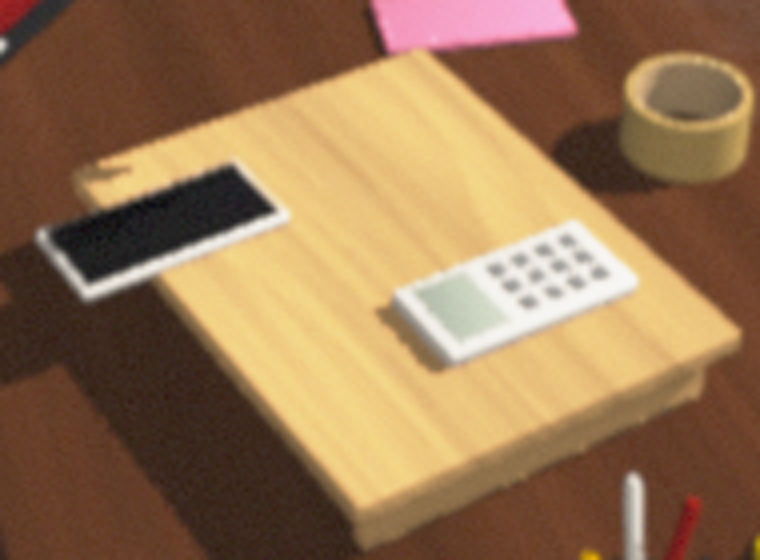

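```bash
python3 - <<'E'
from h import *
c=dict(np.load('w6.npz'))
print('phone rear',uv(wz(c,[(275,81),(365,81)],69)).round(1).tolist(),'riser rear',uv(wz(c,[(68,282),(414,290)],60)).round(1).tolist(),'front corner',uv(wz(c,[(43,18)],60)).round(1))
for n in ('scene','side'):
    a=[]
    for k in '06':
        im=cv2.imread(f'pics/{n}{k}.png'); cc=robot.get_calibration(n)
        h=cv2.cvtColor(im,cv2.COLOR_BGR2HSV); p=proj(cc,[[587,-127,74]])[0].astype(int)
        m=np.zeros(h.shape[:2],np.uint8); cv2.circle(m,tuple(map(int,p)),35,255,-1)
        q=np.argwhere((m>0)&(h[...,1]<50)&(h[...,2]>120))[:,::-1]; q=onz(cc,q,74); a.append(q.mean(0))
    print(n,'calc shift',(a[1]-a[0]).round(2))
    d=cv2.absdiff(cv2.imread(f'pics/{n}0.png'),cv2.imread(f'pics/{n}6.png')).max(2)
    nl,l,st,ce=cv2.connectedComponentsWithStats((cv2.medianBlur(d,5)>50).astype(np.uint8))
    print([st[i].tolist() for i in range(1,nl) if st[i,4]>25])
robot.close_job()
E
```

```text
phone rear [[98.3, 62.9], [98.0, 132.7]] riser rear [[279.7, -171.3], [280.2, 185.9]] front corner [[   3.4 -172.7]]
scene calc shift [-0.19 -7.99  0.  ]
[[60, 0, 97, 161, 7525], [190, 0, 53, 32, 482], [160, 2, 23, 16, 230], [247, 22, 64, 40, 816], [203, 28, 15, 10, 42], [233, 54, 25, 17, 65], [145, 94, 23, 33, 286], [162, 124, 6, 18, 68], [306, 126, 13, 10, 62], [153, 131, 12, 17, 76], [298, 137, 31, 61, 1160], [117, 140, 22, 10, 139], [91, 164, 11, 46, 302], [128, 194, 28, 36, 629], [85, 217, 9, 7, 44], [241, 228, 85, 50, 1281], [73, 235, 5, 22, 77], [150, 237, 13, 47, 316], [134, 241, 9, 16, 69], [86, 279, 14, 22, 124], [228, 283, 14, 13, 54], [163, 288, 26, 18, 302], [77, 310, 26, 21, 284]]
side calc shift [-0.05 -0.71  0.  ]
[[67, 0, 33, 157, 2421], [125, 0, 33, 196, 3035], [162, 0, 28, 51, 1053], [218, 0, 20, 14, 144], [298, 0, 45, 13, 368], [171, 53, 23, 26, 265], [193, 90, 5, 9, 37], [107, 102, 16, 6, 63], [185, 103, 6, 9, 34], [328, 110, 34, 73, 754], [131, 197, 9, 14, 75], [114, 213, 6, 15, 69], [249, 219, 111, 51, 1868], [49, 224, 27, 48, 425], [260, 236, 8, 4, 27], [155, 270, 31, 19, 423], [62, 284, 19, 18, 243]]
the job is handed in; nothing more can be done
```

I pushed the phone toward the riser's front edge with half-open fingertips on its rear end, without gripping or lifting it. It now sticks out about 5 cm and lies square to the edge. The job is handed in; the interface gives no verdict.

Last checks, made after the arm had backed off and up to TCP z 221 mm, clear of everything:
- **Overhang:** about 51 mm from the glass centre in the scene view. The wrist view put the rear end at 98.0–98.3 mm behind the edge, which gives about 50 mm. The job ended at about 13 s of the 48 s allowed.
- **Squareness:** within about 0.5° in the scene and wrist views. I saw no tilt in the pictures, but I did not measure tilt.
- **Other desk things:** before/after picture differences show only the arm, its shadow and the phone. The calculator shift was 0.7 mm in the side view.

Two checks disagreed:
- **Calculator shift in the scene view:** it came out as 8 mm. I put this down to the light phone rim falling inside the mask in the first picture, because the picture difference shows no change over the calculator itself. I did not rerun it with a tighter mask.
- **Wrist versus fixed cameras:** the wrist view reads the riser about 7 mm further along its front edge than the fixed cameras, which does not affect the overhang. It also put one far front corner 3.4 mm off the edge line; that point was near the border of the fisheye picture.

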